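# Tap the cubby flaps shut

## Task

Three of the five small sprung flaps on the cubby rack have been left standing ajar. Working from the robot's left to its right, push each of the three fully shut with a light tap of the fingertips, taking the fingertips off each flap before going on to the next. Leave the two flaps that are already shut, and the hinges, padlock, coat hook and jar around the rack, alone; nothing is to be picked up or lifted.

Things in the scene. Friction and masses are not known exactly. Their poses are not given: they have to be found in the camera images.
- rack: Counter-top rack: walnut carrier 150 mm deep (x), 544 wide (y), end cheeks up to 118 mm high, holding five wooden cubbies side by side at 102 mm pitch. Each has a sloping front, 40 degrees to the horizontal, low towards the robot, closed by a pale wood flap. Origin: centre of its underside. -x is its front, towards the robot; +y its left end as the robot sees it.
- cubby_hinge: Cubby whose flap carries a small chrome butt hinge as a sample: 130 mm deep (x), 100 wide (y), 106 high. Origin: centre of its underside, 12 mm above the counter; axes as the rack's. In this frame the flap's hinge line runs along y at x = +4, z = +98 mm; the finger plate's face centre lies at x = -57, y = 0, z = +59 mm when the flap is shut.
- cubby_hook: Cubby whose flap carries a small dull-grey zinc coat hook as a sample: 130 mm deep (x), 100 wide (y), 106 high. Origin: centre of its underside, 12 mm above the counter; axes as the rack's. In this frame the flap's hinge line runs along y at x = +4, z = +98 mm; the finger plate's face centre lies at x = -57, y = 0, z = +59 mm when the flap is shut.
- cubby_padlock: Cubby whose flap carries a small brass padlock as a sample: 130 mm deep (x), 100 wide (y), 106 high. Origin: centre of its underside, 12 mm above the counter; axes as the rack's. In this frame the flap's hinge line runs along y at x = +4, z = +98 mm; the finger plate's face centre lies at x = -57, y = 0, z = +59 mm when the flap is shut.
- cubby_spacer: Cubby whose flap carries three white nylon spacers as a sample: 130 mm deep (x), 100 wide (y), 106 high. Origin: centre of its underside, 12 mm above the counter; axes as the rack's. In this frame the flap's hinge line runs along y at x = +4, z = +98 mm; the finger plate's face centre lies at x = -57, y = 0, z = +59 mm when the flap is shut.
- cubby_knob: Cubby whose flap carries a round blue ceramic knob as a sample: 130 mm deep (x), 100 wide (y), 106 high. Origin: centre of its underside, 12 mm above the counter; axes as the rack's. In this frame the flap's hinge line runs along y at x = +4, z = +98 mm; the finger plate's face centre lies at x = -57, y = 0, z = +59 mm when the flap is shut.
- flap_hinge (a joint): Opening of that flap (left ajar, 0.35 to 0.58), rad: 0 = fully shut, lying on the slope against a rigid stop; grows as the lower edge rises. Hinged along its upper edge; 96 mm down the slope, 92 wide, 7 thick, 70 g. Its spring balances it and the hinge is a little stiff: it stays where it is left, and about 1 N on the finger plate moves it.
- flap_hook (a joint): Opening of that flap (left ajar, 0.35 to 0.58), rad: 0 = fully shut, lying on the slope against a rigid stop; grows as the lower edge rises. Hinged along its upper edge; 96 mm down the slope, 92 wide, 7 thick, 70 g. Its spring balances it and the hinge is a little stiff: it stays where it is left, and about 1 N on the finger plate moves it.
- flap_padlock (a joint): Opening of that flap (left ajar, 0.35 to 0.58), rad: 0 = fully shut, lying on the slope against a rigid stop; grows as the lower edge rises. Hinged along its upper edge; 96 mm down the slope, 92 wide, 7 thick, 70 g. Its spring balances it and the hinge is a little stiff: it stays where it is left, and about 1 N on the finger plate moves it.
- flap_spacer (a joint): Opening of that flap (shut at the start), rad: 0 = fully shut, lying on the slope against a rigid stop; grows as the lower edge rises. Hinged along its upper edge; 96 mm down the slope, 92 wide, 7 thick, 70 g. Its spring balances it and the hinge is a little stiff: it stays where it is left, and about 1 N on the finger plate moves it.
- flap_knob (a joint): Opening of that flap (shut at the start), rad: 0 = fully shut, lying on the slope against a rigid stop; grows as the lower edge rises. Hinged along its upper edge; 96 mm down the slope, 92 wide, 7 thick, 70 g. Its spring balances it and the hinge is a little stiff: it stays where it is left, and about 1 N on the finger plate moves it.
- plate_hinge (a point): Centre of the face of that flap's brass finger plate: 40 mm (y) by 22 mm, 72 mm from the hinge line; moves with the flap. z points out of the flap's face, -x to the lower edge. The sample stands up to 16 mm proud of the wood, 15 to 52 mm from the hinge line; the lip along the lower edge 5 mm proud.
- plate_hook (a point): Centre of the face of that flap's brass finger plate: 40 mm (y) by 22 mm, 72 mm from the hinge line; moves with the flap. z points out of the flap's face, -x to the lower edge. The sample stands up to 16 mm proud of the wood, 15 to 52 mm from the hinge line; the lip along the lower edge 5 mm proud.
- plate_padlock (a point): Centre of the face of that flap's brass finger plate: 40 mm (y) by 22 mm, 72 mm from the hinge line; moves with the flap. z points out of the flap's face, -x to the lower edge. The sample stands up to 16 mm proud of the wood, 15 to 52 mm from the hinge line; the lip along the lower edge 5 mm proud.
- plate_spacer (a point): Centre of the face of that flap's brass finger plate: 40 mm (y) by 22 mm, 72 mm from the hinge line; moves with the flap. z points out of the flap's face, -x to the lower edge. The sample stands up to 16 mm proud of the wood, 15 to 52 mm from the hinge line; the lip along the lower edge 5 mm proud.
- plate_knob (a point): Centre of the face of that flap's brass finger plate: 40 mm (y) by 22 mm, 72 mm from the hinge line; moves with the flap. z points out of the flap's face, -x to the lower edge. The sample stands up to 16 mm proud of the wood, 15 to 52 mm from the hinge line; the lip along the lower edge 5 mm proud.
- cup_hinge_a: Loose chrome concealed cabinet hinge lying on the counter, about 77 x 62 mm, 19 mm high, 90 g. Origin under its middle. To be left alone.
- cup_hinge_b: Loose chrome concealed cabinet hinge lying on the counter, about 77 x 62 mm, 19 mm high, 90 g. Origin under its middle. To be left alone.
- cup_hinge_c: Loose chrome concealed cabinet hinge lying on the counter, about 77 x 62 mm, 19 mm high, 90 g. Origin under its middle. To be left alone.
- big_padlock: Loose brass padlock lying flat, about 80 x 50 mm, 20 mm high, 250 g. Origin under its middle. To be left alone.
- coat_hook: Loose cast zinc coat hook lying on its 75 x 26 mm back plate, 50 mm high at the prong, 120 g. Origin under the plate's centre. To be left alone.
- jar: Loose open green glass jar of white nylon spacers, 80 mm diameter, 105 mm high, 400 g, standing at one end of the rack. Origin: centre of its underside. To be left alone.

How it is judged:
On the way, in this order (a step that is already met when the one before it is completed fails the run):
1. the leftmost ajar flap is tapped shut and let go while the other two still stand ajar (((y of cubby_hinge in the frame of cubby_hook above 0 m and y of cubby_hook in the frame of cubby_padlock above 0 m and value of joint flap_hinge below 0.08 rad and contact force between the fingers and cubby_hinge below 0.3 N and value of joint each of flap_hook, flap_padlock above 0.15 rad) or (y of cubby_hinge in the frame of cubby_padlock above 0 m and y of cubby_padlock in the frame of cubby_hook above 0 m and value of joint flap_hinge below 0.08 rad and contact force between the fingers and cubby_hinge below 0.3 N and value of joint each of flap_padlock, flap_hook above 0.15 rad) or (y of cubby_hook in the frame of cubby_hinge above 0 m and y of cubby_hinge in the frame of cubby_padlock above 0 m and value of joint flap_hook below 0.08 rad and contact force between the fingers and cubby_hook below 0.3 N and value of joint each of flap_hinge, flap_padlock above 0.15 rad) or (y of cubby_hook in the frame of cubby_padlock above 0 m and y of cubby_padlock in the frame of cubby_hinge above 0 m and value of joint flap_hook below 0.08 rad and contact force between the fingers and cubby_hook below 0.3 N and value of joint each of flap_padlock, flap_hinge above 0.15 rad) or (y of cubby_padlock in the frame of cubby_hinge above 0 m and y of cubby_hinge in the frame of cubby_hook above 0 m and value of joint flap_padlock below 0.08 rad and contact force between the fingers and cubby_padlock below 0.3 N and value of joint each of flap_hinge, flap_hook above 0.15 rad) or (y of cubby_padlock in the frame of cubby_hook above 0 m and y of cubby_hook in the frame of cubby_hinge above 0 m and value of joint flap_padlock below 0.08 rad and contact force between the fingers and cubby_padlock below 0.3 N and value of joint each of flap_hook, flap_hinge above 0.15 rad))), for 0.2 s.
2. the middle one is tapped shut and let go while the rightmost still stands ajar (((y of cubby_hinge in the frame of cubby_hook above 0 m and y of cubby_hook in the frame of cubby_padlock above 0 m and value of joint each of flap_hinge, flap_hook below 0.08 rad and contact force between the fingers and cubby_hook below 0.3 N and value of joint flap_padlock above 0.15 rad) or (y of cubby_hinge in the frame of cubby_padlock above 0 m and y of cubby_padlock in the frame of cubby_hook above 0 m and value of joint each of flap_hinge, flap_padlock below 0.08 rad and contact force between the fingers and cubby_padlock below 0.3 N and value of joint flap_hook above 0.15 rad) or (y of cubby_hook in the frame of cubby_hinge above 0 m and y of cubby_hinge in the frame of cubby_padlock above 0 m and value of joint each of flap_hook, flap_hinge below 0.08 rad and contact force between the fingers and cubby_hinge below 0.3 N and value of joint flap_padlock above 0.15 rad) or (y of cubby_hook in the frame of cubby_padlock above 0 m and y of cubby_padlock in the frame of cubby_hinge above 0 m and value of joint each of flap_hook, flap_padlock below 0.08 rad and contact force between the fingers and cubby_padlock below 0.3 N and value of joint flap_hinge above 0.15 rad) or (y of cubby_padlock in the frame of cubby_hinge above 0 m and y of cubby_hinge in the frame of cubby_hook above 0 m and value of joint each of flap_padlock, flap_hinge below 0.08 rad and contact force between the fingers and cubby_hinge below 0.3 N and value of joint flap_hook above 0.15 rad) or (y of cubby_padlock in the frame of cubby_hook above 0 m and y of cubby_hook in the frame of cubby_hinge above 0 m and value of joint each of flap_padlock, flap_hook below 0.08 rad and contact force between the fingers and cubby_hook below 0.3 N and value of joint flap_hinge above 0.15 rad))), for 0.2 s.
3. the rightmost one is tapped shut and let go (value of joint each of flap_hinge, flap_hook, flap_padlock below 0.08 rad and contact force between the fingers and cubby_hinge below 0.3 N and contact force between the fingers and cubby_hook below 0.3 N and contact force between the fingers and cubby_padlock below 0.3 N), for 0.2 s.
At the end, for the whole second after the job is handed in: All five flaps are shut to within 0.08 rad (about 8 mm at the lower edge), and the six loose goods are within 20 mm of where they began (value of joint each of flap_hinge, flap_hook, flap_padlock, flap_spacer, flap_knob below 0.08 rad and distance of each of cup_hinge_a, cup_hinge_b, cup_hinge_c, big_padlock, coat_hook, jar from where it was at the start of the episode below 0.02 m); the robot touches nothing.
It fails at once if a flap or its cubby is pushed harder than 25 N (contact force between any of the fingers, the arm and cubby_hinge above 25 N or contact force between any of the fingers, the arm and cubby_hook above 25 N or contact force between any of the fingers, the arm and cubby_padlock above 25 N).
It fails at once if a flap is lifted open beyond 0.72 rad (value of joint any of flap_hinge, flap_hook, flap_padlock above 0.72 rad).
It fails at once if a flap that was already shut is pushed with more than 2 N or opened (contact force between any of the fingers, the arm and cubby_spacer above 2 N or value of joint any of flap_spacer, flap_knob above 0.06 rad or contact force between any of the fingers, the arm and cubby_knob above 2 N).
It fails at once if a loose thing is shifted by more than 20 mm, lifted or tipped (distance of any of cup_hinge_a, cup_hinge_b, cup_hinge_c, big_padlock, coat_hook, jar from where it was at the start of the episode above 0.02 m or angle between any of cup_hinge_a, cup_hinge_b, cup_hinge_c, big_padlock, coat_hook, jar's own z axis and vertical above 0.35 rad).
It also fails if it takes over 45 s, if anything falls off the work surface, if the arm or the gripper's body presses on something with over 40 N, if the wrist force passes 120 N, or if a joint passes its speed limit or range.

## Robot

A 7-joint arm with a two-finger parallel gripper is mounted at the origin on the work surface. World frame = base frame: x ahead of the robot, y to its left, z up, the work surface at z = 0. Lengths are in m, angles in rad, forces in N, time in s.
With the tool pointing down it reaches from about 0.4 to 0.85 m from the base axis. Payload 4.5 kg.
Tool frame: the origin (TCP) lies at the very end of the fingers, on their centre line; the grasp point (between the pads) lies 19 mm behind it; z points along the fingers, x is the direction in which the jaws open and shut, and the axes are right-handed (so a half turn about z gives the same grasp; the last joint's range is limited). The gripper opens to 88 mm and grips with 3 to 60 N. Pads are 18 mm wide; open, the fingers measure 123 mm over their backs; the gripper's body (75 mm by 187 mm) begins 45 mm behind the grasp point.
Start: joints at [1.239, 0.689, -0.195, 1.565, 0.157, 0.902, -0.215], TCP at [0.224, -0.584, 0.239] pointing down, gripper open.
Joint ranges: [-3.01, 3.01], [-0.46, 2.08], [-1.47, 1.51], [0.13, 2.56], [-1, 4.14], [0.04, 2.09], [-2.66, 2.66]. Speed limits (rad/s): [2.57, 2.57, 3.14, 3.14, 3.14, 3.14, 3.14].

## Interface

Orientations are given as a unit quaternion [x, y, z, w].
In Python, from plant import * gives the robot as it stands.
- The arm moves only by the tool apply_moves, never from a script. Its argument "series" is a list of rows, each an object of numbers: "x", "y", "z": the shift along the tool's x, y, z in units of 80 cm (1.0 is 80 cm); "wx", "wy", "wz": the turn, a rotation vector about the tool's x, y, z in units of pi rad (1.0 is pi rad); "fingers": the opening, from -1 (shut) to 1 (fully open), so that 0 is half open. In form: [{"x": .., "y": .., "z": .., "wx": .., "wy": .., "wz": .., "fingers": ..}, ...]. A call has 1 to 8 rows; each row shifts and turns the pose as measured when the row begins, along the tool's axes as they then stand; what a row does not reach is not made up. A row lasts 1/8 s, in which the tool goes at most 62.5 mm and 10.7 degrees, less where a joint would pass 70% of its speed; a pose out of reach is approached as far as the arm can. A call with a number of a shift or a turn outside -1 to 1 is refused whole. A call with a gripper value outside its range is refused whole. The fingers move at their own pace and stop on an object; "force" is the grip in N (left out, the last holds). Time passes only in rows, so rows that do not move let the fingers close. It gives the time, the measured TCP pose, the force and the opening at its end, in the units of the state.
- get_state(): the state, without advancing time (a new reading comes with each control period).
- snapshot(name): name is "scene" or "top" or "wrist"; returns (picture, depth): 400x640x3 uint8, red, green, blue; 400x640 float32, m along the optical axis (not along the pixel's ray), 0 where there is no reading.
- camera_model(name): a dict with "camera_matrix" (3x3 intrinsics, pixels), "dist_coeffs" ([k1, k2, p1, p2, k3] as OpenCV has them; the pictures are not rectified), "world_from_camera" (4x4, takes a point from camera to world coordinates). Camera axes: x right, y up, looking along -z (the intrinsics and any distortion apply to the point x, -y, -z); pixel columns grow to the right and rows downward; lengths in m; the calibration is good to about 2 mm. A picture is of the moment at which its call begins: read the wrist's pose just before it. camera_model takes no time and is no camera call; for the wrist camera it gives the pose at the moment of the call.
- finish_job(): hands the job in, once; it reports no verdict.
The state is a dict: "clock": time; "q": joint angles; "qd": joint speeds; "joint_torque": joint torques, N m; "tool_pos": TCP position; "eef_rot": TCP orientation; "contact_force": force on the tool from outside, world axes, zero at the start; "moment": the same for the moment, N m; "opening": opening from 0.0 (shut) to 1.0 (fully open).
Only numpy, scipy, OpenCV 4.12 (cv2) and the standard library are available. Lean on these libraries where they do the work, as an engineer would, in place of code of your own. Each camera call takes 0.05 s, during which the arm holds its last target. There are 200 camera calls.

## Working session

There is one attempt and no reset: what is moved stays moved. The work goes in short steps, Python scripts to look and compute and a tool call to move; the robot and the scene stay as the last step left them, time stands still between calls to the robot, and variables do not carry over. Pictures are saved under pics/ and viewed, about 8 in all and at most 12, crops included, and the job is handed in when it is done.

Besides the shell and the picture viewer there is one more tool, called after "Emit:" as name(argument=value, ...) on one line, values as JSON. apply_moves: Moves the arm, as the interface text tells. Its arguments: {"type":"object","properties":{"series":{"type":"array","items":{"type":"object","properties":{"x":{"type":"number"},"y":{"type":"number"},"z":{"type":"number"},"wx":{"type":"number"},"wy":{"type":"number"},"wz":{"type":"number"},"fingers":{"type":"number"}}}},"force":{"type":"number"}},"required":["series"]}

```bash
mkdir -p pics && python3 - <<'E'
from plant import *
import cv2,numpy as np
s=get_state();print(s['clock'],s['tool_pos'],s['eef_rot'],s['contact_force'],s['opening'])
for n in('scene','top'):
    p,d=snapshot(n);np.savez('pics/'+n+'0.npz',p=p,d=d);cv2.imwrite('pics/'+n+'0.png',p[:,:,::-1])
    c=camera_model(n);print(n,c)
    print((d>0).mean())
E
```

```text
0.0 [ 0.22331288 -0.58307303  0.23790233] [ 8.23961919e-01 -5.66644427e-01 -7.94063848e-04 -4.68005094e-04] [ 0.29541276 -0.65562572  0.17322782] 0.9996735008200613
scene {'camera_matrix': array([[366.19914524,   0.        , 322.01124805],
       [  0.        , 366.19914524, 199.27959294],
       [  0.        ,   0.        ,   1.        ]]), 'dist_coeffs': array([-0.02438309,  0.        ,  0.        ,  0.        ,  0.        ]), 'world_from_camera': array([[ 6.75174534e-01, -5.44662259e-01,  4.97476002e-01,
         9.06293583e-01],
       [ 7.37657921e-01,  4.98183881e-01, -4.55712203e-01,
        -3.03725595e-01],
       [ 3.74712744e-04,  6.74652387e-01,  7.38135500e-01,
         6.94070018e-01],
       [ 0.00000000e+00,  0.00000000e+00,  0.00000000e+00,
         1.00000000e+00]])}
0.9958515625
top {'camera_matrix': array([[414.72027174,   0.        , 321.42224202],
       [  0.        , 414.72027174, 194.96067083],
       [  0.        ,   0.        ,   1.        ]]), 'dist_coeffs': array([-0.09332647,  0.        ,  0.        ,  0.        ,  0.        ]), 'world_from_camera': array([[-0.0191909 ,  0.99919559, -0.03521199,  0.43318619],
       [-0.9998079 , -0.01903848,  0.00465882,  0.08663881],
       [ 0.00398469,  0.03529464,  0.99936901,  1.24992135],
       [ 0.        ,  0.        ,  0.        ,  1.        ]])}
0.99583203125
```

View pics/top0.png

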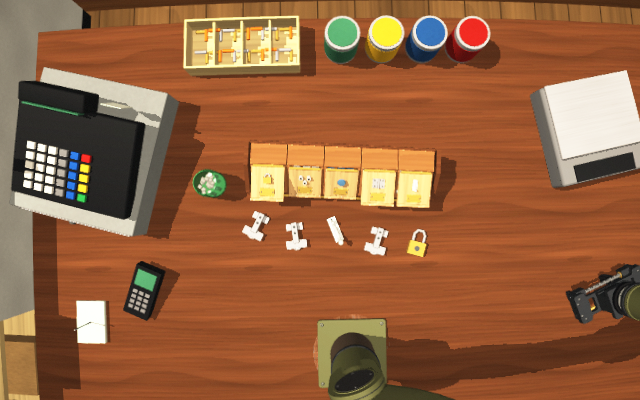

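View pics/scene0.png

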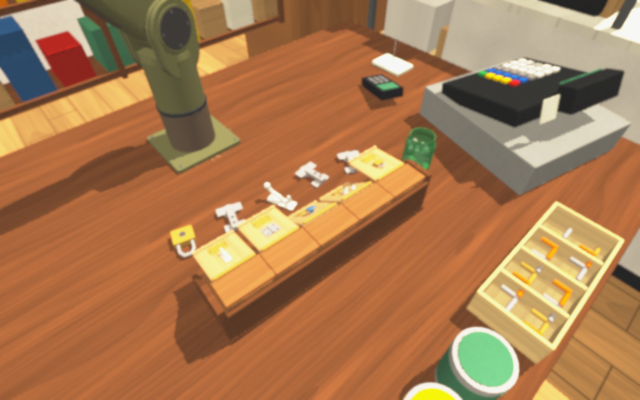

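Top view: five cubbies at rows 143-207, columns 250-435. Numbers 1, 4 and 5 from the left look ajar; the jar is at (210,183), and the loose goods lie in front at rows 215-255. Next I'll measure with depth.

```bash
cat > h.py <<'E'
from plant import *
import cv2,numpy as np
def cloud(n,p=None,d=None,c=None):
    c=c or camera_model(n)
    K,D,T=c['camera_matrix'],c['dist_coeffs'],c['world_from_camera']
    v,u=np.mgrid[:400,:640]
    uv=cv2.undistortPoints(np.stack([u,v],-1).reshape(-1,1,2).astype(float),K,D).reshape(400,640,2)
    P=np.stack([uv[...,0]*d,-uv[...,1]*d,-d],-1)
    return P@T[:3,:3].T+T[:3,3]
E
python3 - <<'E'
from h import *
f=np.load('pics/top0.npz');p,d=f['p'],f['d'];W=cloud('top',d=d)
print('counter z',np.median(W[270:290,200:300,2]))
f2=np.load('pics/scene0.npz');W2=cloud('scene',d=f2['d'])
for nm,w in(('top',W),('scene',W2)):
    m=(w[...,2]>.05)&(w[...,2]<.16)&(w[...,0]>.4)&(w[...,0]<.72)&(w[...,1]<.30)&(w[...,1]>-.3)
    m=cv2.morphologyEx(m.astype(np.uint8),cv2.MORPH_OPEN,np.ones((3,3)))
    n,l,st,_=cv2.connectedComponentsWithStats(m);print(st[1:])
    k=1+np.argmax(st[1:,4]);q=w[l==k]
    print(nm,cv2.minAreaRect(q[:,:2].astype(np.float32)),np.percentile(q[:,2],[1,50,99]),q.min(0),q.max(0))
    # highest ridge: top surface
for u in range(258,436,6):
    print(u,[tuple((W[v,u]*1000).astype(int)) for v in range(150,214,6)][::1])
for n,pp,r in(('top',p,(135,265,185,445)),('scene',f2['p'],(135,310,160,445))):
    a,b,c,e=r;cv2.imwrite(f'pics/{n}c.png',cv2.resize(pp[a:b,c:e,::-1],None,fx=2.8,fy=2.8,interpolation=cv2.INTER_CUBIC))
E
```

```text
counter z -0.0005791342800982591
[[  243   141   198    66 10601]]
top ((0.5324426889419556, 0.02478921413421631), (0.5453338027000427, 0.16536590456962585), 86.46484375) [0.05758335 0.11198904 0.12244733] [ 0.43720472 -0.24993193  0.05062048] [0.62851597 0.29909475 0.12660168]
[[  192   147   239   184 16987]]
scene ((0.5333089828491211, 0.025028973817825317), (0.5443865060806274, 0.16988271474838257), 86.49696350097656) [0.05310157 0.11037311 0.11981819] [ 0.43469213 -0.25128914  0.05001734] [0.63339695 0.29658759 0.12249559]
258 [(np.int64(600), np.int64(253), np.int64(117)), (np.int64(583), np.int64(253), np.int64(118)), (np.int64(566), np.int64(253), np.int64(118)), (np.int64(550), np.int64(254), np.int64(116)), (np.int64(533), np.int64(254), np.int64(117)), (np.int64(517), np.int64(255), np.int64(112)), (np.int64(501), np.int64(255), np.int64(110)), (np.int64(485), np.int64(256), np.int64(106)), (np.int64(468), np.int64(256), np.int64(108)), (np.int64(453), np.int64(272), np.int64(4)), (np.int64(435), np.int64(272), np.int64(0))]
264 [(np.int64(599), np.int64(236), np.int64(117
[... 14236 characters left out ...]
), np.int64(-210), np.int64(102)), (np.int64(459), np.int64(-210), np.int64(101)), (np.int64(442), np.int64(-211), np.int64(93)), (np.int64(425), np.int64(-234), np.int64(4))]
432 [(np.int64(433), np.int64(86), np.int64(1249)), (np.int64(575), np.int64(-226), np.int64(117)), (np.int64(558), np.int64(-225), np.int64(117)), (np.int64(541), np.int64(-225), np.int64(116)), (np.int64(525), np.int64(-227), np.int64(109)), (np.int64(510), np.int64(-234), np.int64(81)), (np.int64(493), np.int64(-232), np.int64(85)), (np.int64(476), np.int64(-234), np.int64(76)), (np.int64(460), np.int64(-238), np.int64(58)), (np.int64(443), np.int64(-254), np.int64(1)), (np.int64(425), np.int64(-254), np.int64(-2))]
```

View pics/topc.png

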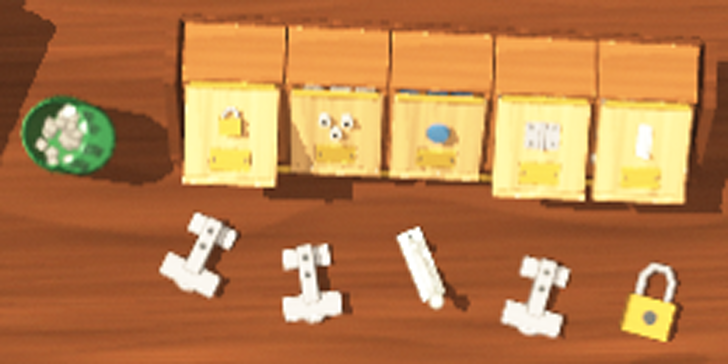

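Padlock (1, left), hinge (4) and hook (5) are ajar; spacer (2) and knob (3) are shut. The brass plates show in the crop at about (230,160), (335,155), (437,158), (540,172) and (641,177). I'll locate them in both views.

```bash
python3 - <<'E'
from h import *
yr=np.array([.0617,.998]);xr=np.array([.998,-.0617])
for n in('top','scene'):
    f=np.load(f'pics/{n}0.npz');p,d=f['p'],f['d'];W=cloud(n,d=d)
    hsv=cv2.cvtColor(p,cv2.COLOR_RGB2HSV)
    roi=(W[...,2]>.05)&(W[...,2]<.14)&(W[...,0]<.62)&(W[...,0]>.42)&(abs(W[...,1]-.025)<.28)
    for (u,v) in ([(267,192),(267,200),(304,190),(341,191),(340,196),(377,196),(413,198),(413,205)] if n=='top' else []): print(u,v,hsv[v,u])
    for s in(150,165,180,195):
        m=(roi&(hsv[...,0]>=18)&(hsv[...,0]<=30)&(hsv[...,1]>s)).astype(np.uint8)
        k,l,st,c=cv2.connectedComponentsWithStats(m)
        for i in range(1,k):
            if st[i,4]>25: 
                q=np.median(W[l==i],0);print(n,s,st[i],c[i].round(1),q.round(4),'rack y',round(float((q[:2]-[.53,.025])@yr),4))
    # rack back edge from top flat surface
    t=(abs(W[...,2]-.118)<.005)&(W[...,0]>.5)&(W[...,0]<.66)&(abs(W[...,1]-.025)<.3)
    q=W[t][:,:2];print(n,'flat back xr',np.percentile(q@xr,[1,50,99,99.7]),'yr',np.percentile(q@yr,[.3,1,99,99.7]))
E
```

```text
267 192 [ 26 159 253]
267 200 [ 21 122 250]
304 190 [ 21 176 239]
341 191 [ 22 175 239]
340 196 [ 21 120 250]
377 196 [ 26 163 253]
413 198 [ 26 163 252]
413 205 [ 24 111 253]
top 150 [252 164  32   3  68] [267.7 164.9] [0.5581 0.2262 0.1191] rack y 0.2026
top 150 [290 166  31   5  60] [304.9 168.4] [0.5472 0.1263 0.1179] rack y 0.1022
top 150 [327 168  31   4  67] [342.3 169.9] [0.5404 0.0209 0.1181] rack y -0.0034
top 150 [364 169  31   3  65] [378.5 170.1] [ 0.5384 -0.0748  0.1199] rack y -0.0991
top 150 [401 171  31   3  63] [416.3 172.1] [ 0.5311 -0.1818  0.1198] rack y -0.2063
top 150 [264 177   7   7  38] [267.1 180.2] [0.5166 0.2291 0.1196] rack y 0.2029
top 150 [298 187  14   6  80] [304.5 189.5] [0.4922 0.129  0.0702] rack y 0.1015
top 150 [260 188  15   8  91] [266.5 191.8] [0.4846 0.2336 0.109 ] rack y 0.2054
top 150 [333 188  15   7  86] [340.  191.3] [0.4846 0.0281 0.0702] rack y 0.0003
top 150 [370 193  15   8  82] [377.2 196.7] [ 0.4652 -0.0728  0.1031] rack y -0.1016
top 150 [407 195  14   7  87] [413.4 198. ] [ 0.4604 -0.1765  0.0989] rack y -0.2054
top 165 [253 164
[... 1021 characters left out ...]
 18  11  89] [261. 221.] [ 0.467  -0.0731  0.1027] rack y -0.1018
scene 150 [262 227  37  24 108] [280.1 238.7] [ 0.5403 -0.0787  0.119 ] rack y -0.1028
scene 150 [209 241  18  13  88] [216.6 247.5] [ 0.4594 -0.1781  0.0991] rack y -0.207
scene 150 [213 255  42  25 131] [233.5 266.9] [ 0.5328 -0.18    0.119 ] rack y -0.2044
scene 165 [378 162  26  18  44] [391.6 171.3] [0.5609 0.2293 0.1174] rack y 0.2058
scene 165 [263 229  35  22  72] [280.  239.2] [ 0.5408 -0.0781  0.1185] rack y -0.1023
scene 165 [214 256  40  24  89] [233.4 267.4] [ 0.5335 -0.1815  0.1183] rack y -0.2059
scene flat back xr [0.5121536  0.57117488 0.60417004 0.60564215] yr [-0.21308753 -0.2107615   0.32003813  0.32584129]
```

Emit:
apply_moves(series=[{"wz": 0.05,"fingers": -1},{"wz": 0.05,"fingers": -1},{"wz": 0.03,"fingers": -1}], force=5)

```text
schema error: expected keys x, y, z, wx, wy, wz, fingers
```

Two views agree within 3 mm. Ajar plates: padlock (.486,.232,.109), hinge (.466,-.073,.103), hook (.460,-.177,.099). The two shut plates are at z = .070, against .071 expected. I'll align the tool and close the fingers first.

Emit:
apply_moves(series=[{"x": 0,"y": 0,"z": 0,"wx": 0,"wy": 0,"wz": 0.05,"fingers": -1},{"x": 0,"y": 0,"z": 0,"wx": 0,"wy": 0,"wz": 0.05,"fingers": -1},{"x": 0,"y": 0,"z": 0,"wx": 0,"wy": 0,"wz": 0.036,"fingers": -1}], force=5)

```text
clock: 0.48
tool_pos: [0.2227, -0.582, 0.2364]
eef_rot: [-0.68, 0.733, 0.002, 0.001]
contact_force: [0.1, 0.2, -0.1]
opening: 0.685
```

```bash
cat >> h.py <<'E'
from scipy.spatial.transform import Rotation as R
def plan(*targets,tilt=0.17):
    s=get_state();p=np.array(s['tool_pos']);Q=R.from_quat(s['eef_rot'])
    y=-np.array([.0617,.998,0]);f=np.array([.998,-.0617,0])
    z=np.sin(tilt)*f-np.cos(tilt)*np.array([0,0,1])
    G=R.from_matrix(np.stack([y,np.cross(z,y),z],1))
    print('t',s['clock'],'pos',p.round(4),'F',np.round(s['contact_force'],2),'open',round(s['opening'],3),'turn/pi',((Q.inv()*G).as_rotvec()/np.pi).round(4))
    for t in targets:
        d=np.array(t)-p;print(t,'units now',(Q.inv().apply(d)/.8).round(4),'after turn',(G.inv().apply(d)/.8).round(4),'rows',round(np.linalg.norm(d)/.0625,1));p=np.array(t)
E
python3 -c "
from h import *
plan((.42,-.25,.24),(.487,.2325,.24),(.487,.2325,.14))"
```

```text
t 0.475 pos [ 0.2227 -0.582   0.2364] F [ 0.14  0.16 -0.09] open 0.685 turn/pi [ 0.0547  0.0012 -0.0043]
(0.42, -0.25, 0.24) units now [-0.4323 -0.2149 -0.0029] after turn [-0.4295 -0.2182  0.0328] rows 6.2
(0.487, 0.2325, 0.24) units now [-0.6077 -0.0384  0.0029] after turn [-0.6071 -0.0457  0.0078] rows 7.8
(0.487, 0.2325, 0.14) units now [ 0.0006 -0.0003  0.125 ] after turn [0.     0.0211 0.1232] rows 1.6
```

Emit:
apply_moves(series=[{"x": -0.0618,"y": -0.0307,"z": 0,"wx": 0,"wy": 0,"wz": 0,"fingers": -1},{"x": -0.0618,"y": -0.0307,"z": 0,"wx": 0,"wy": 0,"wz": 0,"fingers": -1},{"x": -0.0618,"y": -0.0307,"z": 0,"wx": 0,"wy": 0,"wz": 0,"fingers": -1},{"x": -0.0618,"y": -0.0307,"z": 0,"wx": 0,"wy": 0,"wz": 0,"fingers": -1},{"x": -0.0618,"y": -0.0307,"z": 0,"wx": 0,"wy": 0,"wz": 0,"fingers": -1},{"x": -0.0618,"y": -0.0307,"z": 0,"wx": 0,"wy": 0,"wz": 0,"fingers": -1},{"x": -0.0618,"y": -0.0307,"z": 0,"wx": 0,"wy": 0,"wz": 0,"fingers": -1},{"x": 0,"y": 0,"z": 0,"wx": 0,"wy": 0,"wz": 0,"fingers": -1}])

```text
clock: 1.48
tool_pos: [0.4262, -0.2396, 0.2344]
eef_rot: [-0.68, 0.734, 0.004, 0.001]
contact_force: [-0.0, -0.3, 0.2]
opening: 0.007
```

```bash
python3 -c "
from h import *
plan((.487,.2325,.24),(.487,.2325,.14))"
```

```text
t 1.475 pos [ 0.4262 -0.2396  0.2344] F [-0.   -0.32  0.21] open 0.007 turn/pi [ 0.0554  0.0017 -0.0048]
(0.487, 0.2325, 0.24) units now [-0.5943 -0.0307 -0.0031] after turn [-5.937e-01 -4.000e-02 -2.000e-04] rows 7.6
(0.487, 0.2325, 0.14) units now [ 0.0008 -0.0005  0.125 ] after turn [0.     0.0211 0.1232] rows 1.6
```

Emit:
apply_moves(series=[{"x": -0.0743,"y": -0.004,"z": 0,"wx": 0,"wy": 0,"wz": 0,"fingers": -1},{"x": -0.0743,"y": -0.004,"z": 0,"wx": 0,"wy": 0,"wz": 0,"fingers": -1},{"x": -0.0743,"y": -0.004,"z": 0,"wx": 0,"wy": 0,"wz": 0,"fingers": -1},{"x": -0.0743,"y": -0.004,"z": 0,"wx": 0,"wy": 0,"wz": 0,"fingers": -1},{"x": -0.0743,"y": -0.004,"z": 0,"wx": 0,"wy": 0,"wz": 0,"fingers": -1},{"x": -0.0743,"y": -0.004,"z": 0,"wx": 0,"wy": 0,"wz": 0,"fingers": -1},{"x": -0.0743,"y": -0.004,"z": 0,"wx": 0,"wy": 0,"wz": 0,"fingers": -1},{"x": -0.0743,"y": -0.004,"z": 0,"wx": 0,"wy": 0,"wz": 0,"fingers": -1}])

```text
clock: 2.48
tool_pos: [0.4954, 0.2272, 0.2344]
eef_rot: [-0.67, 0.742, -0.0, -0.002]
contact_force: [1.4, -0.5, -0.8]
opening: 0.003
```

Emit:
apply_moves(series=[{"x": 0,"y": 0,"z": 0,"wx": 0.055,"wy": 0,"wz": -0.004,"fingers": -1},{"x": 0,"y": 0,"z": 0,"wx": 0,"wy": 0,"wz": 0,"fingers": -1}])

```text
clock: 2.72
tool_pos: [0.4962, 0.2321, 0.2333]
eef_rot: [-0.675, 0.733, -0.065, 0.058]
contact_force: [0.4, 0.1, -1.3]
opening: 0.007
```

```bash
python3 -c "
from h import *
plan((.487,.2325,.14),(.487,.2325,.115))
p,d=snapshot('wrist');cv2.imwrite('pics/w1.png',p[:,:,::-1])"
```

```text
t 2.725 pos [0.4962 0.2321 0.2333] F [ 0.39  0.06 -1.31] open 0.007 turn/pi [-0.0012 -0.0019 -0.0063]
(0.487, 0.2325, 0.14) units now [0.0002 0.0314 0.1128] after turn [0.0002 0.031  0.1129] rows 1.5
(0.487, 0.2325, 0.115) units now [-0.0001  0.0054  0.0308] after turn [0.     0.0053 0.0308] rows 0.4
```

View pics/w1.png

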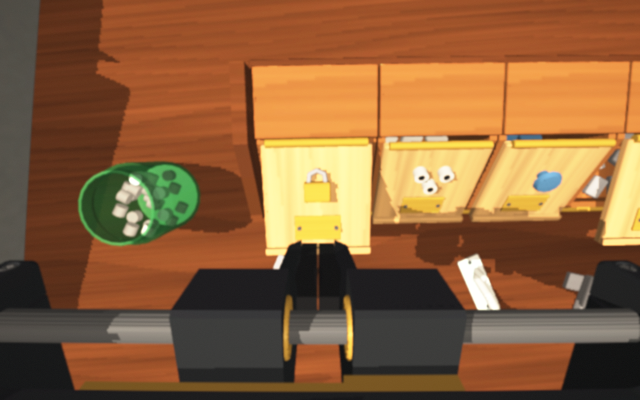

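The wrist view shows the shut fingertips at (318,245), in line with padlock plate (318,228); I'll descend.

Emit:
apply_moves(series=[{"x": 0,"y": 0.0155,"z": 0.056,"wx": 0,"wy": 0,"wz": -0.006,"fingers": -1},{"x": 0,"y": 0.0155,"z": 0.056,"wx": 0,"wy": 0,"wz": 0,"fingers": -1},{"x": 0,"y": 0,"z": 0,"wx": 0,"wy": 0,"wz": 0,"fingers": -1}])

```text
clock: 3.15
tool_pos: [0.4979, 0.23, 0.1417]
eef_rot: [-0.677, 0.73, -0.067, 0.062]
contact_force: [-0.5, -0.6, 0.2]
opening: 0.006
```

```bash
python3 -c "
from h import *
plan((.487,.2325,.110),(.487,.2325,.085))"
```

```text
t 3.15 pos [0.4979 0.23   0.1417] F [-0.48 -0.62  0.16] open 0.006 turn/pi [-0.0039 -0.0009 -0.004 ]
(0.487, 0.2325, 0.11) units now [-0.0021  0.0207  0.0364] after turn [-0.0023  0.0202  0.0367] rows 0.5
(0.487, 0.2325, 0.085) units now [-0.      0.0057  0.0307] after turn [0.     0.0053 0.0308] rows 0.4
```

Emit:
apply_moves(series=[{"x": -0.002,"y": 0.016,"z": -0.002,"wx": 0,"wy": 0,"wz": -0.004,"fingers": -1},{"x": 0,"y": 0,"z": 0,"wx": 0,"wy": 0,"wz": 0,"fingers": -1}])

```text
clock: 3.4
tool_pos: [0.4876, 0.2317, 0.1436]
eef_rot: [-0.681, 0.727, -0.068, 0.063]
contact_force: [-0.0, 1.0, -0.5]
opening: 0.002
```

```bash
python3 -c "
from h import *
plan((.487,.2325,.110),(.487,.2325,.085))"
```

```text
t 3.4 pos [0.4876 0.2317 0.1436] F [-0.05  1.02 -0.54] open 0.002 turn/pi [-0.0051 -0.0005 -0.0012]
(0.487, 0.2325, 0.11) units now [-0.001   0.0086  0.0411] after turn [-0.0009  0.0079  0.0412] rows 0.5
(0.487, 0.2325, 0.085) units now [-0.      0.0058  0.0307] after turn [0.     0.0053 0.0308] rows 0.4
```

Emit:
apply_moves(series=[{"x": 0,"y": 0.0046,"z": 0.019,"wx": 0,"wy": 0,"wz": 0,"fingers": -1},{"x": 0,"y": 0.0046,"z": 0.019,"wx": 0,"wy": 0,"wz": 0,"fingers": -1},{"x": 0,"y": 0.0015,"z": 0.007,"wx": 0,"wy": 0,"wz": 0,"fingers": -1},{"x": 0,"y": 0.0015,"z": 0.007,"wx": 0,"wy": 0,"wz": 0,"fingers": -1},{"x": 0,"y": 0.0015,"z": 0.007,"wx": 0,"wy": 0,"wz": 0,"fingers": -1},{"x": 0,"y": 0.0015,"z": 0.007,"wx": 0,"wy": 0,"wz": 0,"fingers": -1}])

```text
clock: 4.15
tool_pos: [0.4912, 0.2341, 0.0954]
eef_rot: [-0.679, 0.727, -0.07, 0.071]
contact_force: [0.2, 0.1, 0.9]
opening: 0.009
```

```bash
python3 -c "
from h import *
plan((.487,.2325,.08),(.487,.2325,.072))"
```

```text
t 4.15 pos [0.4912 0.2341 0.0954] F [0.22 0.07 0.91] open 0.009 turn/pi [-0.0091  0.0022 -0.002 ]
(0.487, 0.2325, 0.08) units now [0.0025 0.0089 0.0178] after turn [0.0023 0.0084 0.0181] rows 0.3
(0.487, 0.2325, 0.072) units now [0.0001 0.002  0.0098] after turn [0.     0.0017 0.0099] rows 0.1
```

Emit:
apply_moves(series=[{"x": 0.001,"y": 0.004,"z": 0.006,"wx": -0.004,"wy": 0,"wz": 0,"fingers": -1},{"x": 0,"y": 0.004,"z": 0.006,"wx": -0.004,"wy": 0,"wz": 0,"fingers": -1},{"x": 0,"y": 0.003,"z": 0.005,"wx": 0,"wy": 0,"wz": 0,"fingers": -1},{"x": 0,"y": 0.0,"z": 0.0,"wx": 0,"wy": 0,"wz": 0,"fingers": -1}])

```text
clock: 4.65
tool_pos: [0.4846, 0.2339, 0.0789]
eef_rot: [-0.68, 0.728, -0.06, 0.061]
contact_force: [-0.1, 0.3, 0.6]
opening: 0.007
```

```bash
python3 -c "
from h import *
plan((.487,.2325,.072),(.487,.2325,.069))"
```

```text
t 4.65 pos [0.4846 0.2339 0.0789] F [-0.09  0.34  0.56] open 0.007 turn/pi [-0.0004  0.0023 -0.002 ]
(0.487, 0.2325, 0.072) units now [ 0.0016 -0.0016  0.009 ] after turn [ 0.0016 -0.0016  0.009 ] rows 0.1
(0.487, 0.2325, 0.069) units now [0.     0.0006 0.0037] after turn [0.     0.0006 0.0037] rows 0.0
```

Emit:
apply_moves(series=[{"x": 0,"y": 0,"z": 0.004,"wx": 0,"wy": 0,"wz": 0,"fingers": -1},{"x": 0,"y": 0,"z": 0.004,"wx": 0,"wy": 0,"wz": 0,"fingers": -1}])

```text
clock: 4.9
tool_pos: [0.4858, 0.234, 0.0725]
eef_rot: [-0.68, 0.728, -0.06, 0.062]
contact_force: [0.2, -0.4, 0.8]
opening: 0.006
```

Emit:
apply_moves(series=[{"x": 0,"y": 0,"z": 0.002,"wx": 0,"wy": 0,"wz": 0,"fingers": -1}])

```text
clock: 5.03
tool_pos: [0.4861, 0.234, 0.0708]
eef_rot: [-0.68, 0.728, -0.06, 0.062]
contact_force: [0.4, 0.3, 0.7]
opening: 0.005
```

Emit:
apply_moves(series=[{"x": 0,"y": 0,"z": 0.002,"wx": 0,"wy": 0,"wz": 0,"fingers": -1}])

```text
clock: 5.15
tool_pos: [0.4865, 0.234, 0.0691]
eef_rot: [-0.68, 0.728, -0.06, 0.062]
contact_force: [0.0, -0.1, 0.4]
opening: 0.006
```

Emit:
apply_moves(series=[{"x": 0,"y": 0,"z": 0.002,"wx": 0,"wy": 0,"wz": 0,"fingers": -1}])

```text
clock: 5.28
tool_pos: [0.4869, 0.234, 0.0679]
eef_rot: [-0.68, 0.728, -0.06, 0.062]
contact_force: [-3.1, 0.4, 15.1]
opening: 0.003
```

Emit:
apply_moves(series=[{"x": 0,"y": 0,"z": 0.0015,"wx": 0,"wy": 0,"wz": 0,"fingers": -1}])

```text
clock: 5.4
tool_pos: [0.4871, 0.234, 0.0678]
eef_rot: [-0.68, 0.728, -0.06, 0.062]
contact_force: [-4.9, 0.3, 18.2]
opening: 0.004
```

Stop reached at z .0678 as computed, with 19 N at the stop, so I'll back off and go gentler next time.

Emit:
apply_moves(series=[{"x": 0,"y": 0,"z": -0.02,"wx": 0,"wy": 0,"wz": 0,"fingers": -1},{"x": 0,"y": 0,"z": -0.07,"wx": 0,"wy": 0,"wz": 0,"fingers": -1},{"x": 0,"y": 0,"z": -0.07,"wx": 0,"wy": 0,"wz": 0,"fingers": -1},{"x": 0,"y": 0,"z": 0,"wx": 0,"wy": 0,"wz": 0,"fingers": -1}])

```text
clock: 5.9
tool_pos: [0.4643, 0.2345, 0.1984]
eef_rot: [-0.68, 0.728, -0.06, 0.062]
contact_force: [-0.3, 0.0, 0.2]
opening: 0.001
```

```bash
python3 -c "
from h import *
plan((.467,-.0735,.19),(.467,-.0735,.14))
p,d=snapshot('top');W=cloud('top',d=d)
for u in (258,262,272,277): print([tuple((W[v,u]*1000).astype(int).tolist()) for v in range(174,207,6)])
"
```

```text
t 5.9 pos [0.4643 0.2345 0.1984] F [-0.27  0.04  0.2 ] open 0.001 turn/pi [-0.001   0.0027 -0.002 ]
(0.467, -0.0735, 0.19) units now [ 0.384  -0.0274  0.0117] after turn [ 0.3841 -0.025   0.015 ] rows 4.9
(0.467, -0.0735, 0.14) units now [0.0006 0.0108 0.0616] after turn [0.     0.0106 0.0616] rows 0.8
[(535, 256, 103), (519, 259, 82), (503, 261, 67), (477, 230, 282), (459, 212, 405), (446, 207, 439)]
[(535, 245, 102), (519, 248, 83), (503, 249, 71), (476, 220, 288), (459, 207, 383), (446, 203, 408)]
[(535, 218, 95), (518, 219, 90), (502, 221, 72), (486, 223, 57), (461, 195, 303), (452, 230, -5)]
[(534, 203, 98), (518, 205, 88), (502, 207, 69), (486, 208, 58), (461, 183, 306), (452, 215, -2)]
```

The depth shows flap 1 on the shut slope (x .502, z .07), so on to the hinge flap.

Emit:
apply_moves(series=[{"x": 0.064,"y": -0.0042,"z": 0,"wx": 0,"wy": 0,"wz": 0,"fingers": -1},{"x": 0.064,"y": -0.0042,"z": 0,"wx": 0,"wy": 0,"wz": 0,"fingers": -1},{"x": 0.064,"y": -0.0042,"z": 0,"wx": 0,"wy": 0,"wz": 0,"fingers": -1},{"x": 0.064,"y": -0.0042,"z": 0,"wx": 0,"wy": 0,"wz": 0,"fingers": -1},{"x": 0.064,"y": -0.0042,"z": 0,"wx": 0,"wy": 0,"wz": 0,"fingers": -1},{"x": 0.064,"y": -0.0042,"z": 0,"wx": 0,"wy": 0,"wz": 0,"fingers": -1},{"x": 0,"y": 0,"z": 0,"wx": 0,"wy": 0,"wz": 0,"fingers": -1}])

```text
clock: 6.82
tool_pos: [0.4607, -0.0827, 0.1898]
eef_rot: [-0.681, 0.728, -0.055, 0.057]
contact_force: [-0.3, 0.7, -0.7]
opening: 0.005
```

```bash
python3 -c "
from h import *
plan((.467,-.0735,.14),(.467,-.0735,.11))
p,d=snapshot('wrist');cv2.imwrite('pics/w2.png',p[:,:,::-1])"
```

```text
t 6.825 pos [ 0.4607 -0.0827  0.1898] F [-0.31  0.72 -0.68] open 0.005 turn/pi [ 0.0037  0.002  -0.0016]
(0.467, -0.0735, 0.14) units now [-0.0116  0.0028  0.0627] after turn [-0.012   0.0035  0.0626] rows 0.8
(0.467, -0.0735, 0.11) units now [0.0003 0.0059 0.037 ] after turn [0.     0.0063 0.037 ] rows 0.5
```

View pics/w2.png

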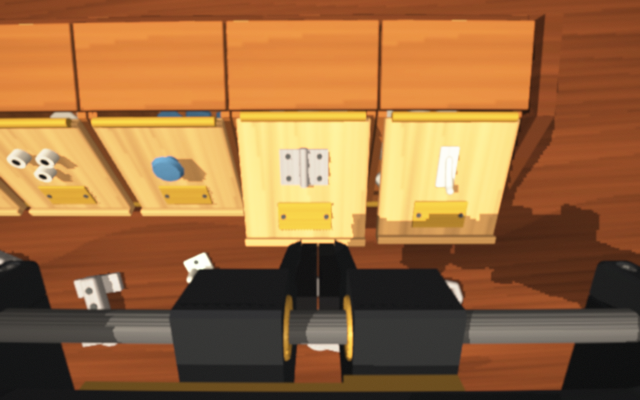

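Hinge plate at (305,215); the fingertips at column 318 are ~9 mm right, which matches the planned correction.

Emit:
apply_moves(series=[{"x": -0.012,"y": 0,"z": 0,"wx": 0.003,"wy": 0,"wz": 0,"fingers": -1},{"x": 0,"y": 0.004,"z": 0.032,"wx": 0,"wy": 0,"wz": 0,"fingers": -1},{"x": 0,"y": 0.004,"z": 0.032,"wx": 0,"wy": 0,"wz": 0,"fingers": -1},{"x": 0,"y": 0,"z": 0,"wx": 0,"wy": 0,"wz": 0,"fingers": -1}])

```text
clock: 7.38
tool_pos: [0.4636, -0.0593, 0.1356]
eef_rot: [-0.688, 0.721, -0.056, 0.061]
contact_force: [0.5, -0.3, 0.4]
opening: 0.006
```

```bash
python3 -c "
from h import *
plan((.467,-.0735,.11),(.467,-.0735,.08))"
```

```text
t 7.375 pos [ 0.4636 -0.0593  0.1356] F [ 0.5  -0.29  0.44] open 0.006 turn/pi [0.0015 0.0045 0.0045]
(0.467, -0.0735, 0.11) units now [0.018  0.0002 0.0322] after turn [0.0175 0.0001 0.0325] rows 0.5
(0.467, -0.0735, 0.08) units now [0.0004 0.0062 0.037 ] after turn [0.     0.0063 0.037 ] rows 0.5
```

Emit:
apply_moves(series=[{"x": 0.014,"y": 0,"z": 0,"wx": 0,"wy": 0,"wz": 0.004,"fingers": -1},{"x": 0,"y": 0,"z": 0,"wx": 0,"wy": 0,"wz": 0,"fingers": -1}])

```text
clock: 7.62
tool_pos: [0.463, -0.0668, 0.135]
eef_rot: [-0.686, 0.723, -0.054, 0.062]
contact_force: [-1.5, 0.2, 0.4]
opening: 0.008
```

```bash
python3 -c "
from h import *
plan((.467,-.0735,.11),(.467,-.0735,.08))"
```

```text
t 7.625 pos [ 0.463  -0.0668  0.135 ] F [-1.46  0.19  0.45] open 0.008 turn/pi [0.0019 0.0052 0.0026]
(0.467, -0.0735, 0.11) units now [ 0.0086 -0.0002  0.0316] after turn [ 0.0081 -0.0001  0.0317] rows 0.4
(0.467, -0.0735, 0.08) units now [0.0006 0.0061 0.037 ] after turn [0.     0.0063 0.037 ] rows 0.5
```

Good within 7 mm sideways; I'll correct while descending slowly.

Emit:
apply_moves(series=[{"x": 0.006,"y": 0,"z": 0.009,"wx": 0,"wy": 0,"wz": 0,"fingers": -1},{"x": 0.003,"y": 0,"z": 0.009,"wx": 0,"wy": 0,"wz": 0,"fingers": -1},{"x": 0,"y": 0.001,"z": 0.009,"wx": 0,"wy": 0,"wz": 0,"fingers": -1},{"x": 0,"y": 0.001,"z": 0.008,"wx": 0,"wy": 0,"wz": 0,"fingers": -1},{"x": 0,"y": 0.001,"z": 0.007,"wx": 0,"wy": 0,"wz": 0,"fingers": -1}])

```text
clock: 8.25
tool_pos: [0.4733, -0.0722, 0.1101]
eef_rot: [-0.694, 0.716, -0.05, 0.06]
contact_force: [-0.2, 0.5, 0.4]
opening: 0.007
```

```bash
python3 -c "
from h import *
plan((.467,-.0735,.08),(.467,-.0735,.07))"
```

```text
t 8.25 pos [ 0.4733 -0.0722  0.1101] F [-0.23  0.48  0.38] open 0.007 turn/pi [0.0048 0.0068 0.0092]
(0.467, -0.0735, 0.08) units now [0.0024 0.0136 0.0359] after turn [0.0021 0.0141 0.0358] rows 0.5
(0.467, -0.0735, 0.07) units now [0.0002 0.0019 0.0123] after turn [0.     0.0021 0.0123] rows 0.2
```

Emit:
apply_moves(series=[{"x": 0.001,"y": 0.009,"z": -0.001,"wx": 0.003,"wy": 0.005,"wz": 0.008,"fingers": -1},{"x": 0,"y": 0,"z": 0,"wx": 0,"wy": 0,"wz": 0,"fingers": -1}])

```text
clock: 8.5
tool_pos: [0.47, -0.0735, 0.1152]
eef_rot: [-0.68, 0.729, -0.054, 0.056]
contact_force: [0.8, -0.3, 0.3]
opening: 0.005
```

```bash
python3 -c "
from h import *
plan((.467,-.0735,.08),(.467,-.0735,.07))"
```

```text
t 8.5 pos [ 0.47   -0.0735  0.1152] F [ 0.77 -0.3   0.34] open 0.005 turn/pi [ 0.0045  0.0019 -0.0023]
(0.467, -0.0735, 0.08) units now [0.0006 0.0105 0.0429] after turn [0.0002 0.0111 0.0427] rows 0.6
(0.467, -0.0735, 0.07) units now [0.0001 0.0019 0.0123] after turn [0.     0.0021 0.0123] rows 0.2
```

Emit:
apply_moves(series=[{"x": 0,"y": 0.003,"z": 0.008,"wx": 0,"wy": 0,"wz": 0,"fingers": -1},{"x": 0,"y": 0.003,"z": 0.008,"wx": 0,"wy": 0,"wz": 0,"fingers": -1},{"x": 0,"y": 0.003,"z": 0.008,"wx": 0,"wy": 0,"wz": 0,"fingers": -1},{"x": 0,"y": 0.003,"z": 0.007,"wx": 0,"wy": 0,"wz": 0,"fingers": -1},{"x": 0,"y": 0.002,"z": 0.006,"wx": 0,"wy": 0,"wz": 0,"fingers": -1}])

```text
clock: 9.12
tool_pos: [0.4739, -0.0748, 0.0953]
eef_rot: [-0.68, 0.73, -0.045, 0.049]
contact_force: [0.6, 0.3, 0.8]
opening: 0.007
```

```bash
python3 -c "
from h import *
plan((.467,-.0735,.08),(.467,-.0735,.07))"
```

```text
t 9.125 pos [ 0.4739 -0.0748  0.0953] F [0.61 0.33 0.83] open 0.007 turn/pi [ 0.0119  0.003  -0.0034]
(0.467, -0.0735, 0.08) units now [-0.0008  0.0112  0.0178] after turn [-0.0011  0.0119  0.0174] rows 0.3
(0.467, -0.0735, 0.07) units now [0.0001 0.0017 0.0124] after turn [0.     0.0021 0.0123] rows 0.2
```

Emit:
apply_moves(series=[{"x": 0,"y": 0.005,"z": 0.005,"wx": 0.004,"wy": 0,"wz": 0,"fingers": -1},{"x": 0,"y": 0.005,"z": 0.005,"wx": 0.004,"wy": 0,"wz": 0,"fingers": -1},{"x": 0,"y": 0.003,"z": 0.005,"wx": 0,"wy": 0,"wz": 0,"fingers": -1},{"x": 0,"y": 0,"z": 0,"wx": 0,"wy": 0,"wz": 0,"fingers": -1}])

```text
clock: 9.62
tool_pos: [0.4762, -0.0772, 0.0939]
eef_rot: [-0.68, 0.73, -0.045, 0.051]
contact_force: [-0.6, 0.2, 0.4]
opening: 0.011
```

```bash
python3 -c "
from h import *
plan((.467,-.0735,.075),(.467,-.0735,.07))"
```

```text
t 9.625 pos [ 0.4762 -0.0772  0.0939] F [-0.58  0.18  0.36] open 0.011 turn/pi [ 0.0113  0.0038 -0.0034]
(0.467, -0.0735, 0.075) units now [-0.0035  0.0148  0.0219] after turn [-0.0039  0.0155  0.0213] rows 0.3
(0.467, -0.0735, 0.07) units now [0.0001 0.0008 0.0062] after turn [0.     0.0011 0.0062] rows 0.1
```

```bash
python3 -c "
from h import *
s=get_state();print(np.round(s['q'],3),np.round(s['qd'],3),np.round(s['joint_torque'],2),s['moment'])
plan((.467,-.0735,.09))"
```

```text
[ 0.121  0.751 -0.075  2.237  1.085  0.043 -2.654] [-0.    -0.006 -0.     0.003 -0.001  0.001  0.   ] [ 6.000e-02 -4.372e+01  5.000e-01 -3.670e+00  2.000e-02 -3.200e-01
 -0.000e+00] [ 0.03843385  0.15016731 -0.00155765]
t 9.625 pos [ 0.4762 -0.0772  0.0939] F [-0.58  0.18  0.36] open 0.011 turn/pi [ 0.0113  0.0038 -0.0034]
(0.467, -0.0735, 0.09) units now [-0.0037  0.0123  0.0033] after turn [-0.0039  0.0124  0.0028] rows 0.2
```

Joint 6 (0.043) and joint 7 (-2.654) are at their limits, because the outward tilt isn't reachable this close in. I'll lift off and go to a near-vertical tool.

Emit:
apply_moves(series=[{"x": 0,"y": 0,"z": -0.03,"wx": 0,"wy": 0,"wz": 0,"fingers": -1},{"x": 0,"y": 0,"z": -0.03,"wx": -0.03,"wy": 0,"wz": 0,"fingers": -1},{"x": 0,"y": 0,"z": 0,"wx": -0.03,"wy": 0,"wz": 0,"fingers": -1},{"x": 0,"y": 0,"z": 0,"wx": 0,"wy": 0,"wz": 0,"fingers": -1}])

```text
clock: 10.12
tool_pos: [0.4708, -0.0796, 0.1343]
eef_rot: [-0.681, 0.732, 0.014, -0.01]
contact_force: [-0.3, -0.2, 0.9]
opening: 0.006
```

```bash
python3 -c "
from h import *
s=get_state();print(np.round(s['q'],3))
plan((.467,-.0735,.13),(.467,-.0735,.11),tilt=-.05)"
```

```text
[ 0.463  0.759 -0.639  2.052  0.765  0.619 -2.353]
t 10.125 pos [ 0.4708 -0.0796  0.1343] F [-0.26 -0.25  0.94] open 0.006 turn/pi [-0.0051  0.0019 -0.0035]
(0.467, -0.0735, 0.13) units now [-0.0072  0.0052  0.0056] after turn [-0.0073  0.005   0.0056] rows 0.1
(0.467, -0.0735, 0.11) units now [ 0.0001 -0.0008  0.025 ] after turn [ 0.     -0.0012  0.025 ] rows 0.3
```

Emit:
apply_moves(series=[{"x": -0.007,"y": 0.005,"z": 0,"wx": 0,"wy": 0,"wz": 0,"fingers": -1},{"x": 0,"y": 0,"z": 0.012,"wx": 0,"wy": 0,"wz": 0,"fingers": -1},{"x": 0,"y": 0,"z": 0.009,"wx": 0,"wy": 0,"wz": 0,"fingers": -1},{"x": 0,"y": 0,"z": 0.006,"wx": 0,"wy": 0,"wz": 0,"fingers": -1},{"x": 0,"y": 0,"z": 0,"wx": 0,"wy": 0,"wz": 0,"fingers": -1}])

```text
clock: 10.75
tool_pos: [0.463, -0.0731, 0.1103]
eef_rot: [-0.682, 0.731, 0.014, -0.012]
contact_force: [0.9, 0.2, -0.6]
opening: 0.005
```

```bash
python3 -c "
from h import *
s=get_state();print(np.round(s['q'],3))
plan((.467,-.0735,.085),(.467,-.0735,.075),tilt=-.05)"
```

```text
[ 0.414  0.786 -0.581  2.092  0.83   0.547 -2.427]
t 10.75 pos [ 0.463  -0.0731  0.1103] F [ 0.86  0.2  -0.57] open 0.005 turn/pi [-0.0045  0.0006 -0.0025]
(0.467, -0.0735, 0.085) units now [ 0.0002 -0.0062  0.0314] after turn [ 0.0002 -0.0066  0.0314] rows 0.4
(0.467, -0.0735, 0.075) units now [ 0.     -0.0004  0.0125] after turn [ 0.     -0.0006  0.0125] rows 0.2
```

Well-behaved now.

Emit:
apply_moves(series=[{"x": 0,"y": -0.003,"z": 0.008,"wx": 0,"wy": 0,"wz": 0,"fingers": -1},{"x": 0,"y": -0.001,"z": 0.008,"wx": 0,"wy": 0,"wz": 0,"fingers": -1},{"x": 0,"y": -0.001,"z": 0.008,"wx": 0,"wy": 0,"wz": 0,"fingers": -1},{"x": 0,"y": 0,"z": 0.007,"wx": 0,"wy": 0,"wz": 0,"fingers": -1},{"x": 0,"y": 0,"z": 0,"wx": 0,"wy": 0,"wz": 0,"fingers": -1}])

```text
clock: 11.38
tool_pos: [0.4668, -0.0734, 0.0836]
eef_rot: [-0.682, 0.731, 0.013, -0.011]
contact_force: [0.6, 0.2, -0.1]
opening: 0.004
```

```bash
python3 -c "
from h import *
s=get_state();print(np.round(s['q'],3))
plan((.467,-.0735,.075),(.467,-.0735,.07),tilt=-.05)"
```

```text
[ 0.38   0.832 -0.527  2.096  0.892  0.492 -2.478]
t 11.375 pos [ 0.4668 -0.0734  0.0836] F [ 0.57  0.22 -0.15] open 0.004 turn/pi [-0.0048  0.0007 -0.0026]
(0.467, -0.0735, 0.075) units now [ 0.0002 -0.0006  0.0107] after turn [ 0.0002 -0.0008  0.0107] rows 0.1
(0.467, -0.0735, 0.07) units now [ 0.     -0.0002  0.0062] after turn [ 0.     -0.0003  0.0062] rows 0.1
```

Emit:
apply_moves(series=[{"x": 0,"y": 0,"z": 0.006,"wx": 0,"wy": 0,"wz": 0,"fingers": -1},{"x": 0,"y": 0,"z": 0.0045,"wx": 0,"wy": 0,"wz": 0,"fingers": -1}])

```text
clock: 11.62
tool_pos: [0.4668, -0.0733, 0.075]
eef_rot: [-0.682, 0.731, 0.013, -0.011]
contact_force: [0.2, -0.2, 0.5]
opening: 0.003
```

Emit:
apply_moves(series=[{"x": 0,"y": 0,"z": 0.002,"wx": 0,"wy": 0,"wz": 0,"fingers": -1}])

```text
clock: 11.75
tool_pos: [0.4667, -0.0733, 0.0732]
eef_rot: [-0.682, 0.731, 0.013, -0.011]
contact_force: [0.3, -0.6, 1.0]
opening: 0.008
```

Emit:
apply_moves(series=[{"x": 0,"y": 0,"z": 0.0015,"wx": 0,"wy": 0,"wz": 0,"fingers": -1}])

```text
clock: 11.88
tool_pos: [0.4666, -0.0733, 0.0719]
eef_rot: [-0.682, 0.731, 0.013, -0.011]
contact_force: [0.8, -0.6, 0.8]
opening: 0.005
```

Emit:
apply_moves(series=[{"x": 0,"y": 0,"z": 0.0012,"wx": 0,"wy": 0,"wz": 0,"fingers": -1}])

```text
clock: 12.0
tool_pos: [0.4666, -0.0733, 0.0709]
eef_rot: [-0.682, 0.731, 0.013, -0.011]
contact_force: [-0.3, -0.5, 1.5]
opening: 0.005
```

Emit:
apply_moves(series=[{"x": 0,"y": 0,"z": 0.0006,"wx": 0,"wy": 0,"wz": 0,"fingers": -1}])

```text
clock: 12.12
tool_pos: [0.4667, -0.0733, 0.0706]
eef_rot: [-0.682, 0.731, 0.013, -0.011]
contact_force: [0.4, -0.2, 3.3]
opening: 0.005
```

The stop is felt at 3.3 N, so I'll lift off.

Emit:
apply_moves(series=[{"x": 0,"y": 0,"z": -0.02,"wx": 0,"wy": 0,"wz": 0,"fingers": -1},{"x": 0,"y": 0,"z": -0.06,"wx": 0,"wy": 0,"wz": 0,"fingers": -1},{"x": 0,"y": 0,"z": -0.06,"wx": 0,"wy": 0,"wz": 0,"fingers": -1},{"x": 0,"y": 0,"z": 0,"wx": 0,"wy": 0,"wz": 0,"fingers": -1}])

```text
clock: 12.62
tool_pos: [0.4702, -0.0736, 0.185]
eef_rot: [-0.682, 0.731, 0.014, -0.012]
contact_force: [0.2, 0.2, -1.0]
opening: 0.01
```

```bash
python3 -c "
from h import *
s=get_state();print(np.round(s['q'],3))
p,d=snapshot('wrist');cv2.imwrite('pics/w3.png',p[:,:,::-1])
plan((.461,-.177,.18),(.461,-.177,.125),tilt=-.05)"
```

```text
[ 0.505  0.683 -0.723  2.012  0.658  0.735 -2.273]
t 12.675 pos [ 0.469  -0.074   0.1835] F [-0.89  0.22 -0.3 ] open 0.007 turn/pi [-0.0034  0.0006 -0.0024]
(0.461, -0.177, 0.18) units now [0.1291 0.0008 0.0042] after turn [0.1291 0.0018 0.0045] rows 1.7
(0.461, -0.177, 0.125) units now [ 0.0001 -0.0027  0.0687] after turn [ 0.     -0.0034  0.0687] rows 0.9
```

View pics/w3.png

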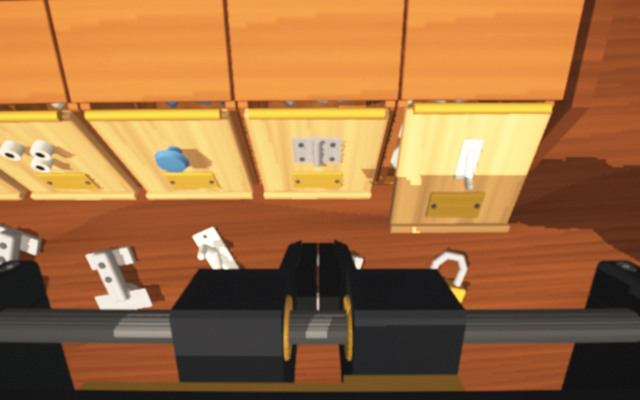

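Hinge flap is now level with its shut neighbours (lower edge row ~195). The hook flap is still ajar, with its plate at (455,205).

Emit:
apply_moves(series=[{"x": 0.043,"y": 0,"z": 0,"wx": 0,"wy": 0,"wz": 0,"fingers": -1},{"x": 0.043,"y": 0,"z": 0,"wx": 0,"wy": 0,"wz": 0,"fingers": -1},{"x": 0.043,"y": 0.001,"z": 0,"wx": 0,"wy": 0,"wz": 0,"fingers": -1},{"x": 0,"y": 0,"z": 0,"wx": 0,"wy": 0,"wz": 0,"fingers": -1},{"x": 0,"y": 0,"z": 0,"wx": 0,"wy": 0,"wz": 0,"fingers": -1}])

```text
clock: 13.3
tool_pos: [0.4568, -0.1789, 0.1771]
eef_rot: [-0.683, 0.73, 0.019, -0.016]
contact_force: [0.0, -0.2, 0.1]
opening: 0.006
```

```bash
python3 -c "
from h import *
s=get_state();print(np.round(s['q'],3))
plan((.461,-.177,.125),(.461,-.177,.11),tilt=-.05)"
```

```text
[ 0.713  0.719 -0.727  1.966  0.675  0.775 -2.059]
t 13.3 pos [ 0.4568 -0.1789  0.1771] F [ 0.03 -0.16  0.05] open 0.006 turn/pi [ 0.0002  0.001  -0.0015]
(0.461, -0.177, 0.125) units now [-0.0025 -0.0084  0.0648] after turn [-0.0027 -0.0084  0.0647] rows 0.8
(0.461, -0.177, 0.11) units now [ 0.0001 -0.0009  0.0187] after turn [ 0.     -0.0009  0.0187] rows 0.2
```

Emit:
apply_moves(series=[{"x": -0.002,"y": -0.004,"z": 0.025,"wx": 0,"wy": 0,"wz": 0,"fingers": -1},{"x": 0,"y": -0.002,"z": 0.025,"wx": 0,"wy": 0,"wz": 0,"fingers": -1},{"x": 0,"y": -0.001,"z": 0.015,"wx": 0,"wy": 0,"wz": 0,"fingers": -1},{"x": 0,"y": 0,"z": 0.01,"wx": 0,"wy": 0,"wz": 0,"fingers": -1},{"x": 0,"y": 0,"z": 0,"wx": 0,"wy": 0,"wz": 0,"fingers": -1}])

```text
clock: 13.92
tool_pos: [0.4597, -0.1722, 0.114]
eef_rot: [-0.686, 0.727, 0.021, -0.016]
contact_force: [-0.9, 0.4, 0.2]
opening: 0.008
```

```bash
python3 -c "
from h import *
plan((.461,-.177,.085),(.461,-.177,.075),tilt=-.05)"
```

```text
t 13.925 pos [ 0.4597 -0.1722  0.114 ] F [-0.86  0.42  0.17] open 0.008 turn/pi [0.0006 0.0016 0.0011]
(0.461, -0.177, 0.085) units now [ 0.0061 -0.0039  0.036 ] after turn [ 0.0059 -0.0038  0.0361] rows 0.5
(0.461, -0.177, 0.075) units now [ 0.0001 -0.0006  0.0125] after turn [ 0.     -0.0006  0.0125] rows 0.2
```

Emit:
apply_moves(series=[{"x": 0.005,"y": -0.001,"z": 0.008,"wx": 0,"wy": 0,"wz": 0,"fingers": -1},{"x": 0,"y": -0.001,"z": 0.008,"wx": 0,"wy": 0,"wz": 0,"fingers": -1},{"x": 0,"y": -0.001,"z": 0.008,"wx": 0,"wy": 0,"wz": 0,"fingers": -1},{"x": 0,"y": -0.001,"z": 0.007,"wx": 0,"wy": 0,"wz": 0,"fingers": -1},{"x": 0,"y": 0,"z": 0.005,"wx": 0,"wy": 0,"wz": 0,"fingers": -1},{"x": 0,"y": 0,"z": 0,"wx": 0,"wy": 0,"wz": 0,"fingers": -1}])

```text
clock: 14.68
tool_pos: [0.4626, -0.1768, 0.0841]
eef_rot: [-0.686, 0.728, 0.019, -0.015]
contact_force: [-0.1, 0.7, 0.2]
opening: -0.0
```

```bash
python3 -c "
from h import *
plan((.461,-.177,.075),(.461,-.177,.07),tilt=-.05)"
```

```text
t 14.675 pos [ 0.4626 -0.1768  0.0841] F [-0.09  0.67  0.16] open -0.0 turn/pi [-0.0004  0.0015  0.0009]
(0.461, -0.177, 0.075) units now [0.0005 0.0014 0.0115] after turn [0.0004 0.0014 0.0115] rows 0.1
(0.461, -0.177, 0.07) units now [ 0.     -0.0003  0.0062] after turn [ 0.     -0.0003  0.0062] rows 0.1
```

Emit:
apply_moves(series=[{"x": 0,"y": 0.001,"z": 0.006,"wx": 0,"wy": 0,"wz": 0,"fingers": -1},{"x": 0,"y": 0,"z": 0.0045,"wx": 0,"wy": 0,"wz": 0,"fingers": -1}])

```text
clock: 14.92
tool_pos: [0.4613, -0.1766, 0.0755]
eef_rot: [-0.686, 0.727, 0.019, -0.015]
contact_force: [-0.7, 0.9, 1.2]
opening: 0.008
```

Emit:
apply_moves(series=[{"x": 0,"y": 0,"z": 0.002,"wx": 0,"wy": 0,"wz": 0,"fingers": -1}])

```text
clock: 15.05
tool_pos: [0.4611, -0.1766, 0.0737]
eef_rot: [-0.686, 0.727, 0.019, -0.015]
contact_force: [0.8, 0.8, 0.5]
opening: 0.006
```

Emit:
apply_moves(series=[{"x": 0,"y": 0,"z": 0.0012,"wx": 0,"wy": 0,"wz": 0,"fingers": -1}])

```text
clock: 15.18
tool_pos: [0.461, -0.1766, 0.0726]
eef_rot: [-0.686, 0.727, 0.019, -0.015]
contact_force: [-0.1, 0.1, 0.7]
opening: 0.011
```

Emit:
apply_moves(series=[{"x": 0,"y": 0,"z": 0.0012,"wx": 0,"wy": 0,"wz": 0,"fingers": -1}])

```text
clock: 15.3
tool_pos: [0.461, -0.1766, 0.0717]
eef_rot: [-0.686, 0.727, 0.019, -0.015]
contact_force: [0.1, 0.1, 3.1]
opening: 0.007
```

Emit:
apply_moves(series=[{"x": 0,"y": 0,"z": 0.001,"wx": 0,"wy": 0,"wz": 0,"fingers": -1}])

```text
clock: 15.42
tool_pos: [0.4613, -0.1766, 0.0712]
eef_rot: [-0.686, 0.727, 0.019, -0.015]
contact_force: [-1.1, -0.9, 7.4]
opening: 0.007
```

Stop reached (7 N), so I'll lift off and check.

Emit:
apply_moves(series=[{"x": 0,"y": 0,"z": -0.02,"wx": 0,"wy": 0,"wz": 0,"fingers": -1},{"x": 0,"y": 0,"z": -0.06,"wx": 0,"wy": 0,"wz": 0,"fingers": -1},{"x": 0,"y": 0,"z": -0.06,"wx": 0,"wy": 0,"wz": 0,"fingers": -1},{"x": 0.05,"y": 0,"z": -0.03,"wx": 0,"wy": 0,"wz": 0,"fingers": -1},{"x": 0.05,"y": 0,"z": 0,"wx": 0,"wy": 0,"wz": 0,"fingers": -1},{"x": 0.05,"y": 0,"z": 0,"wx": 0,"wy": 0,"wz": 0,"fingers": -1},{"x": 0,"y": 0,"z": 0,"wx": 0,"wy": 0,"wz": 0,"fingers": -1},{"x": 0,"y": 0,"z": 0,"wx": 0,"wy": 0,"wz": 0,"fingers": -1}])

```text
clock: 16.42
tool_pos: [0.4617, -0.2987, 0.2179]
eef_rot: [-0.688, 0.726, 0.018, -0.013]
contact_force: [0.1, -0.3, 0.3]
opening: 0.004
```

```bash
python3 -c "
from h import *
s=get_state();print(s['clock'],s['tool_pos'],s['contact_force'])
p,d=snapshot('scene');W=cloud('scene',d=d);D0=np.load('pics/scene0.npz')['p']
yr=np.array([.0617,.998]);xr=np.array([.998,-.0617]);c=np.array([.4846,.028])
q=W.reshape(-1,3);X=(q[:,:2]-c)@xr;Y=(q[:,:2]-c)@yr
for i,n in zip((2,1,0,-1,-2),('padlock','spacer','knob','hinge','hook')):
    m=(abs(X)<.008)&(abs(abs(Y-.102*i)-.032)<.010)&(q[:,2]>.03)&(q[:,2]<.2)
    e=(abs(X-.04)<.006)&(abs(abs(Y-.102*i)-.032)<.010)&(q[:,2]>.03)&(q[:,2]<.2)
    print(n,m.sum(),np.median(q[m,2]-X[m]*.839).round(4),np.median(q[e,2]-(X[e]-.04)*.839).round(4))
cv2.imwrite('pics/s2.png',np.vstack([cv2.resize(a[130:290,150:450,::-1],None,fx=1.8,fy=1.8) for a in (D0,p)]))"
```

```text
16.425 [ 0.46166107 -0.29867361  0.21787216] [ 0.09158467 -0.30521665  0.33835698]
padlock 21 0.0672 0.1008
spacer 31 0.0664 0.1004
knob 30 0.067 0.1006
hinge 44 0.0674 0.101
hook 52 0.0679 0.1013
```

View pics/s2.png

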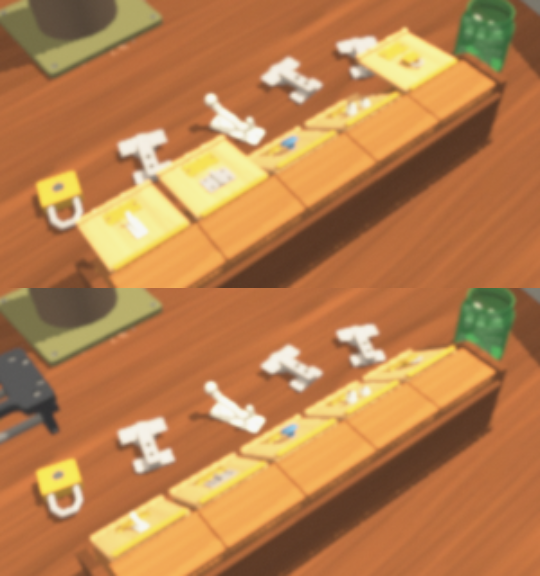

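All five flaps are at the same shut height within 1.5 mm, and the loose goods haven't moved. The arm is clear, so I'll hand in.

```bash
python3 -c "
from plant import *
print(finish_job())"
```

```text
the job is handed in; nothing more can be done
None
```

I tapped the three ajar flaps shut from left to right (padlock, hinge, hook), lifting the closed fingertips clear after each one, and handed the job in at about 16.5 s.

- **Flaps:** In the last check, all five flap faces stood within 1.5 mm of each other in height, which is about 0.02 rad. The before and after pictures show the hinges, padlock, coat hook and jar where they began. The arm stood clear with no contact force.
- **Forces:** The highest force readings at the stops were about 19 N on the padlock flap, 3 N on the hinge flap and 7 N on the hook flap. The 19 N was heavier than I meant, though under the 25 N limit.
- **Tilt problem:** On the hinge flap my first descent stalled because the outward tilt put joints 6 and 7 close to their limits. I lifted off and finished that flap and the hook flap with a near-vertical tool.

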